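# Test a cell on the shop counter's cell tester

## Robot

A 6-joint arm with a two-finger parallel gripper is mounted at the origin on the work surface. World frame = base frame: x ahead of the robot, y to its left, z up, the work surface at z = 0. Lengths are in m, angles in rad, forces in N, time in s.
With the tool pointing down it reaches from about 0.35 to 1 m from the base axis. Payload 7.1 kg.
Tool frame: the origin (TCP) lies between the finger pads; the fingertips stand 14 mm ahead of it and the grasp point (between the pads) lies 5 mm behind it; x points along the fingers, z is the direction in which the jaws open and shut, and the axes are right-handed (so a half turn about x gives the same grasp; the last joint's range is limited). The gripper opens to 85 mm and grips with 20 to 120 N. Pads are 22 mm wide; open, the fingers measure 114 mm over their backs; the gripper's body (76 mm by 85 mm) begins 54 mm behind the grasp point. The pads swing forward as they close: fully open they stand 13 mm farther back than shut.
Start: joints at [1.118, 0.423, 1.63, -0, 1.089, -0.019], TCP at [0.263, 0.567, 0.245] pointing down, gripper open.
Joint ranges: [-3, 3], [-0.9, 2.11], [0.09, 2.58], [-1.31, 4.45], [0.11, 2.69], [-2.54, 2.54]. Speed limits (rad/s): [2.39, 2.39, 3.01, 3.14, 3.14, 3.14].

## Interface

Orientations are given as [roll, pitch, yaw] about the fixed x, y, z axes, in that order (R = Rz(yaw) Ry(pitch) Rx(roll)).
In Python, from plant import robot, readout, viewer, ticket gives the robot as it stands. Calls block until the motion is done:
- robot.move_to(position, orientation): joint-space move of the TCP to a pose.
- robot.move_straight(position, speed=0.15, ori=None): straight line of the TCP; ori=None keeps the orientation; speed is the mean speed in m/s.
- robot.move_j(angles): joint-space move.
- robot.open_gripper() and robot.gripper_close(grasp_force=None): open the fingers fully, or close them until they stop; grasp_force is the grip in N (None keeps the last).
- robot.wait(seconds).
- robot.ik(position, orientation): joint angles nearest the present ones, or None.
- readout.sense(): the state.
- viewer.snapshot(name): name is "scene" or "top" or "wrist"; returns a dict with "pixels" (480x640x3 uint8, blue, green, red), "mtx" (3x3 intrinsics, pixels), "xyz" and "orientation" of the camera in the world; the wrist camera has in their place "tool_from_camera" (4x4, takes a point from camera to tool coordinates, whose origin is the TCP and whose axes are the tool frame's). Camera axes: x right, y up, looking along -z (the intrinsics and any distortion apply to the point x, -y, -z); pixel columns grow to the right and rows downward; lengths in m; the calibration is good to about 2 mm. The wrist camera is an equidistant fisheye: a pixel r from the principal point sees the ray r / f radians off the axis. A picture is of the moment at which its call begins: read the wrist's pose just before it. There is no depth.
A pose or a line that the arm cannot do raises robot.Unreachable and nothing moves.
- ticket.sign_off(): hands the job in, once; it reports no verdict.
Trained networks look in the newest picture that a camera, given by its name, has taken for a name from the list of things; names that differ only in an ending like _2 or _b are one class to them, and where a whole thing is asked for, a point or a joint stands for the part that bears it (a point fixed in the world has none). Each returns a list of dicts, best first, with "p" (0 to 1); they miss things now and then, are a little off and sometimes report something else, mostly with a low value. They report only what shows in the picture. A call takes as long as a camera call. They do not tell look-alikes from the thing itself.
- viewer.search_frame(query, camera): "bbox" ([left, top, width, height] in pixels, round what is visible of it).
- viewer.outline_of(query, camera): "region" (480x640 bool, what is visible of it) and "bbox" ([left, top, width, height] in pixels, round what is visible of it).
- viewer.landmark_of(query, camera): "position" ([column, row] in pixels: a listed point, or the origin of a listed thing).
The state is a dict: "time": time; "q": joint angles; "qd": joint speeds; "effort": joint torques, N m; "tool_pos": TCP position; "eef_rot": TCP orientation; "contact_force": force on the tool from outside, world axes, zero at the start; "ft_torque": the same for the moment, N m; "grip_width": opening from 0.0 (shut) to 1.0 (fully open).
Only numpy, scipy, OpenCV 4.12 (cv2) and the standard library are available. Lean on these libraries where they do the work, as an engineer would, in place of code of your own. Each camera call takes 0.05 s, during which the arm holds its last target.

## Task

Test the battery cell that lies in the tester's white trough: first turn the selector from off to the mark of the same colour as that cell, then push the cell along the trough until it touches the brass contact, and then press the green test button fully down and let it go. Leave the two parked cells and the other things on the counter where they are, and do not press the button before the selector is set and the cell is on the contact.

Things in the scene. Friction and masses are not known exactly. Their poses are not given: they have to be found in the camera images.
- tester: grey bench cell tester, fixed to the counter, 240 mm (its x) by 380 mm (its y), top panel 50 mm above the counter. Origin: centre of its underside; x points away from the operator, y to the left. On the panel: selector left, test trough in the middle (white walls, brass contact at its +x end), two black parking grooves right, green test button near left.
- dial (a joint): angle of the selector about the vertical, rad, growing counter-clockwise seen from above; 0 = pointer along the tester's +x at the white (off) mark, where it starts. Click positions every 0.628 rad: red mark +1.257, green mark +0.628, white 0, blue mark -0.628, yellow mark -1.257; stops at +-1.5. It clicks: about 0.1 N m takes it over the hump between two positions, then it snaps into the next and stays there when let go.
- dial_axis (a point): point on the selector's axis at panel height; axes as the tester's. The coloured marks are 25 mm dots (with a thin black rim) on the panel, 68 mm from this axis.
- dial_grip (a point): on the selector's black pointer grip, at mid-width, 36 mm out from the axis, 1 mm below its top. The grip is an upright bar 10 mm wide, from 12 mm behind the axis to 48 mm in front of it, its top 43 mm above the panel with a white line along it; below it a round skirt of 52 mm diameter, top 11 mm above the panel. x points along the pointer, outwards.
- trough (a point): point on the floor (panel height) of the test trough, at mid-width, in line with the tester's centre; axes as the tester's. The trough runs along x, 37 mm wide inside, from 105 mm behind this point (open at that near end) to the contact 88 mm ahead; walls 4 mm thick, 10 mm high. The parking grooves run parallel, 65 and 125 mm to its right (-y).
- contact (a point): centre of the face of the fixed brass contact (22 mm disc) at the far end of the test trough, 16.5 mm above its floor; x points into the contact (the way the cell is pushed). A cell that touches it has its origin 31 mm before it.
- test_button_top (a point): centre of the top of the round green push button, 28 mm diameter, on the near left of the panel; pressed straight down.
- test_button (a joint): travel of the button in m: 0 up, 0.006 fully down (takes about 5 N); it springs back.
- cell_red: red cell: cylinder with red sleeve, 33 mm diameter, 62 mm long including a 3 mm steel nub at its +x end, about 140 g, loose, lying along the tester's x. Origin: on its axis, midway of the 62 mm; x runs along it towards the nub. It starts either in the test trough or parked in one of the two black grooves.
- cell_yellow: yellow cell: cylinder with yellow sleeve, 33 mm diameter, 62 mm long including a 3 mm steel nub at its +x end, about 140 g, loose, lying along the tester's x. Origin: on its axis, midway of the 62 mm; x runs along it towards the nub. It starts either in the test trough or parked in one of the two black grooves.
- cell_blue: blue cell: cylinder with blue sleeve, 33 mm diameter, 62 mm long including a 3 mm steel nub at its +x end, about 140 g, loose, lying along the tester's x. Origin: on its axis, midway of the 62 mm; x runs along it towards the nub. It starts either in the test trough or parked in one of the two black grooves.
- screwdriver: orange-handled screwdriver lying left (+y) of the tester; leave it alone. Origin: centre of its underside.
- tape_roll: roll of blue tape, 96 mm diameter, lying flat on the left of the counter; leave it alone. Origin: centre of its underside.
- spray_can: white spray can, 56 mm diameter, 150 mm tall, standing right (-y) of the tester; leave it alone. Origin: centre of its underside.
- carton: small cardboard carton 70 x 90 x 50 mm, right; leave it alone. Origin: centre of its underside.
- wrench: steel wrench lying near right; leave it alone. Origin: centre of its underside.
- jar: jar with red cap, 60 mm diameter, 70 mm tall, far left; leave it alone. Origin: centre of its underside.
Mind the look-alikes: they are no part of the job. What is shaped like the cell_red but turquoise is not meant. Leave any turquoise look-alike of the cell_yellow alone.

How it is judged:
On the way, in this order (a step that is already met when the one before it is completed fails the run):
1. the selector stands at the mark of the colour of the cell in the test trough ((((y of cell_red in the frame of trough between -0.015 and 0.015 m and z of cell_red in the frame of trough between 0.005 and 0.03 m and x of cell_red in the frame of trough between -0.1 and 0.09 m) and value of joint dial between 1.1166 and 1.3966 rad) or ((y of cell_yellow in the frame of trough between -0.015 and 0.015 m and z of cell_yellow in the frame of trough between 0.005 and 0.03 m and x of cell_yellow in the frame of trough between -0.1 and 0.09 m) and value of joint dial between -1.3966 and -1.1166 rad) or ((y of cell_blue in the frame of trough between -0.015 and 0.015 m and z of cell_blue in the frame of trough between 0.005 and 0.03 m and x of cell_blue in the frame of trough between -0.1 and 0.09 m) and value of joint dial between -0.7683 and -0.4883 rad)) and velocity of joint dial between -0.2 and 0.2 rad/s), for 0.2 s.
2. that cell is against the brass contact, with the selector still at its mark ((((y of cell_red in the frame of trough between -0.015 and 0.015 m and z of cell_red in the frame of trough between 0.005 and 0.03 m and x of cell_red in the frame of trough between -0.1 and 0.09 m) and value of joint dial between 1.1166 and 1.3966 rad and x of cell_red in the frame of contact above -0.0345 m) or ((y of cell_yellow in the frame of trough between -0.015 and 0.015 m and z of cell_yellow in the frame of trough between 0.005 and 0.03 m and x of cell_yellow in the frame of trough between -0.1 and 0.09 m) and value of joint dial between -1.3966 and -1.1166 rad and x of cell_yellow in the frame of contact above -0.0345 m) or ((y of cell_blue in the frame of trough between -0.015 and 0.015 m and z of cell_blue in the frame of trough between 0.005 and 0.03 m and x of cell_blue in the frame of trough between -0.1 and 0.09 m) and value of joint dial between -0.7683 and -0.4883 rad and x of cell_blue in the frame of contact above -0.0345 m))), for 0.2 s.
3. the test button is pressed fully down ((((y of cell_red in the frame of trough between -0.015 and 0.015 m and z of cell_red in the frame of trough between 0.005 and 0.03 m and x of cell_red in the frame of trough between -0.1 and 0.09 m) and value of joint dial between 1.1166 and 1.3966 rad and x of cell_red in the frame of contact above -0.0345 m) or ((y of cell_yellow in the frame of trough between -0.015 and 0.015 m and z of cell_yellow in the frame of trough between 0.005 and 0.03 m and x of cell_yellow in the frame of trough between -0.1 and 0.09 m) and value of joint dial between -1.3966 and -1.1166 rad and x of cell_yellow in the frame of contact above -0.0345 m) or ((y of cell_blue in the frame of trough between -0.015 and 0.015 m and z of cell_blue in the frame of trough between 0.005 and 0.03 m and x of cell_blue in the frame of trough between -0.1 and 0.09 m) and value of joint dial between -0.7683 and -0.4883 rad and x of cell_blue in the frame of contact above -0.0345 m)) and value of joint test_button above 0.0048 m), for 0.05 s.
At the end, for the whole second after the job is handed in: The selector rests within 0.14 rad (8 degrees) of the mark of the colour of the cell in the test trough; that cell lies in the trough with its nub within 3.5 mm of the brass contact; the button has been pressed at least 4.8 mm down after that and is up again; the cells are at rest ((((y of cell_red in the frame of trough between -0.015 and 0.015 m and z of cell_red in the frame of trough between 0.005 and 0.03 m and x of cell_red in the frame of trough between -0.1 and 0.09 m) and value of joint dial between 1.1166 and 1.3966 rad and x of cell_red in the frame of contact above -0.0345 m) or ((y of cell_yellow in the frame of trough between -0.015 and 0.015 m and z of cell_yellow in the frame of trough between 0.005 and 0.03 m and x of cell_yellow in the frame of trough between -0.1 and 0.09 m) and value of joint dial between -1.3966 and -1.1166 rad and x of cell_yellow in the frame of contact above -0.0345 m) or ((y of cell_blue in the frame of trough between -0.015 and 0.015 m and z of cell_blue in the frame of trough between 0.005 and 0.03 m and x of cell_blue in the frame of trough between -0.1 and 0.09 m) and value of joint dial between -0.7683 and -0.4883 rad and x of cell_blue in the frame of contact above -0.0345 m)) and value of joint test_button below 0.002 m and linear speed of each of cell_red, cell_yellow, cell_blue below 0.02 m/s and velocity of joint dial between -0.1 and 0.1 rad/s); the robot touches nothing.
It fails at once if the button is pressed (over 3 mm) before the selector is set and the cell is on the contact (value of joint test_button above 0.003 m and not (((y of cell_red in the frame of trough between -0.015 and 0.015 m and z of cell_red in the frame of trough between 0.005 and 0.03 m and x of cell_red in the frame of trough between -0.1 and 0.09 m) and value of joint dial between 1.1166 and 1.3966 rad and x of cell_red in the frame of contact above -0.0345 m) or ((y of cell_yellow in the frame of trough between -0.015 and 0.015 m and z of cell_yellow in the frame of trough between 0.005 and 0.03 m and x of cell_yellow in the frame of trough between -0.1 and 0.09 m) and value of joint dial between -1.3966 and -1.1166 rad and x of cell_yellow in the frame of contact above -0.0345 m) or ((y of cell_blue in the frame of trough between -0.015 and 0.015 m and z of cell_blue in the frame of trough between 0.005 and 0.03 m and x of cell_blue in the frame of trough between -0.1 and 0.09 m) and value of joint dial between -0.7683 and -0.4883 rad and x of cell_blue in the frame of contact above -0.0345 m))).
It fails at once if a parked cell is shifted by more than 12 mm, or the cell under test leaves the trough ((not (y of cell_red in the frame of trough between -0.015 and 0.015 m and z of cell_red in the frame of trough between 0.005 and 0.03 m and x of cell_red in the frame of trough between -0.1 and 0.09 m) and distance of cell_red from where it was at the start of the episode above 0.012 m) or (not (y of cell_yellow in the frame of trough between -0.015 and 0.015 m and z of cell_yellow in the frame of trough between 0.005 and 0.03 m and x of cell_yellow in the frame of trough between -0.1 and 0.09 m) and distance of cell_yellow from where it was at the start of the episode above 0.012 m) or (not (y of cell_blue in the frame of trough between -0.015 and 0.015 m and z of cell_blue in the frame of trough between 0.005 and 0.03 m and x of cell_blue in the frame of trough between -0.1 and 0.09 m) and distance of cell_blue from where it was at the start of the episode above 0.012 m)).
It fails at once if another thing on the counter is shifted by more than 30 mm (distance of any of screwdriver, tape_roll, spray_can, carton, wrench, jar from where it was at the start of the episode above 0.03 m).
It also fails if it takes over 58 s, if anything falls off the work surface, if the arm or the gripper's body presses on something with over 40 N, if the wrist force passes 120 N, or if a joint passes its speed limit or range.

## Working session

There is one attempt and no reset: what is moved stays moved. The work goes in short steps, each a Python script; the robot and the scene stay as the last script left them, time stands still between calls to the robot, and variables do not carry over. Pictures are saved under pics/ and viewed, and the job is handed in when it is done.

```bash
ls; mkdir -p pics
python3 - <<'E'
from plant import robot, readout, viewer, ticket
import cv2
print(readout.sense())
for n in ("scene","top","wrist"):
    s=viewer.snapshot(n); cv2.imwrite(f"pics/{n}0.png",s["pixels"])
    print(n,{k:v for k,v in s.items() if k!="pixels"})
    for q in ("tester","dial_axis","dial_grip","trough","contact","test_button_top","cell_red","cell_yellow","cell_blue"):
        try: print(q,[(round(d["p"],2),[round(float(x),1) for x in d["position"]]) for d in viewer.landmark_of(q,n)][:3])
        except Exception as e: print(q,e)
E
```

```text
pics
{'time': 0.0, 'q': array([ 1.11803207e+00,  4.23823335e-01,  1.63071291e+00,  2.70513393e-06,
        1.08857224e+00, -1.90046280e-02]), 'qd': array([ 4.14640354e-04,  9.63985858e-05, -4.09512060e-04, -7.50550403e-04,
       -4.93790646e-04, -8.04440999e-04]), 'effort': array([ 1.07799046e-03, -5.57369792e+01, -2.81751287e+01,  6.72527079e-06,
        7.09955755e-03, -3.67865516e-05]), 'tool_pos': array([0.2624255 , 0.56665419, 0.24454759]), 'eef_rot': array([ 3.12100821,  1.56928048, -2.02514166]), 'contact_force': array([-0.27263873,  0.78846544, -0.98928035]), 'ft_torque': array([ 0.04067359, -0.01880934,  0.01179144]), 'grip_width': 1.0000867419314248}
scene {'mtx': array([[484.4420693 ,   0.        , 322.79086127],
       [  0.        , 484.4420693 , 231.76055386],
       [  0.        ,   0.        ,   1.        ]]), 'xyz': array([ 0.96521255, -0.77518685,  0.92236646]), 'orientation': array([0.83679367, 0.00302392, 0.48496738])}
tester [(0.9, [334.7, 248.3])]
dial_axis [(0.88, [352.2, 212.9])]
dial_grip [(0.7, [366.7, 208.7])]
trough [(0.7, [330.8, 234.0]), (0.21, [295.7, 
[... 967 characters left out ...]
l_blue [(0.73, [354.2, 257.5])]
wrist {'mtx': array([[371.64829954,   0.        , 314.35955712],
       [  0.        , 371.64829954, 231.98864392],
       [  0.        ,   0.        ,   1.        ]]), 'tool_from_camera': array([[ 1.09920312e-03,  2.60243416e-01, -9.65542416e-01,
        -1.28878375e-01],
       [ 2.59200738e-04,  9.65542892e-01,  2.60243839e-01,
         6.51920847e-02],
       [ 9.99999362e-01, -5.36330147e-04,  9.93872473e-04,
         1.47907318e-03],
       [ 0.00000000e+00,  0.00000000e+00,  0.00000000e+00,
         1.00000000e+00]])}
tester [(0.95, [129.8, 467.4])]
dial_axis []
dial_grip []
trough []
contact []
test_button_top []
cell_red []
cell_yellow []
cell_blue []
```

View pics/top0.png

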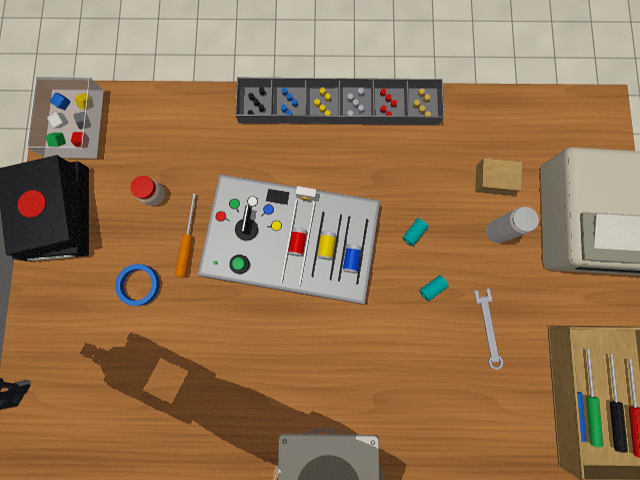

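View pics/scene0.png

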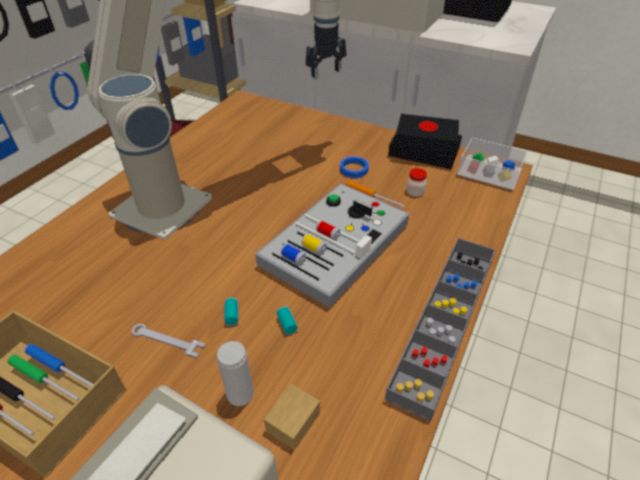

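View pics/wrist0.png

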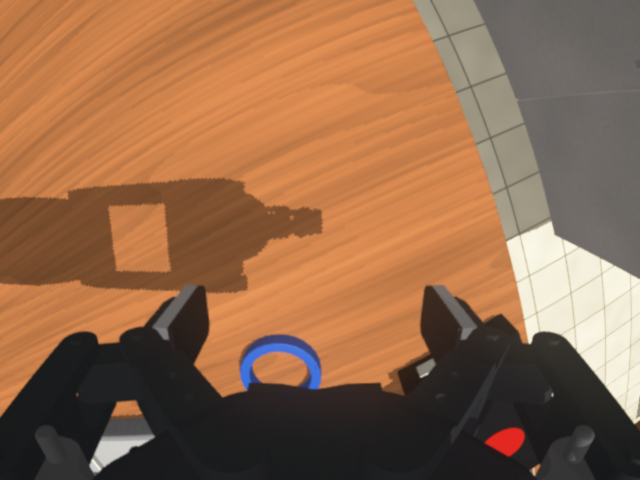

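```bash
cat > h.py <<'E'
from plant import robot, readout, viewer, ticket
import numpy as np, cv2
from scipy.spatial.transform import Rotation as R
def rot(e): return R.from_euler('xyz',e).as_matrix()
def rpy(M): return R.from_matrix(M).as_euler('xyz')
def down(yaw):  # jaws open along direction yaw in the plane, x down
    z=np.array([np.cos(yaw),np.sin(yaw),0]); x=np.array([0,0,-1.]); y=np.cross(z,x)
    return rpy(np.c_[x,y,z])
def snap(n,save=None):
    st=readout.sense(); s=viewer.snapshot(n)
    if n=="wrist":
        T=np.eye(4);T[:3,:3]=rot(st["eef_rot"]);T[:3,3]=st["tool_pos"]
        C=T@s["tool_from_camera"]
    else:
        C=np.eye(4);C[:3,:3]=rot(s["orientation"]);C[:3,3]=s["xyz"]
    if save: cv2.imwrite(f"pics/{save}.png",s["pixels"])
    return dict(n=n,C=C,K=s["mtx"],img=s["pixels"])
def ray(s,p):
    K=s["K"]; a=(np.array(p,float)-K[:2,2])/[K[0,0],K[1,1]]
    if s["n"]=="wrist":
        r=np.hypot(*a); d=np.array([a[0]*np.sin(r)/max(r,1e-9),-a[1]*np.sin(r)/max(r,1e-9),-np.cos(r)])
    else: d=np.array([a[0],-a[1],-1]); d/=np.linalg.norm(d)
    return s["C"][:3,3],s["C"][:3,:3]@d
def plane(s,p,z):
    o,d=ray(s,p); return o+d*(z-o[2])/d[2]
def proj(s,P):
    q=s["C"][:3,:3].T@(np.asarray(P)-s["C"][:3,3]); q=q*[1,-1,-1]
    K=s["K"]
    if s["n"]=="wrist":
        rr=np.hypot(q[0],q[1]); th=np.arctan2(rr,q[2]); a=q[:2]/max(rr,1e-9)*th
    else: a=q[:2]/q[2]
    return a*K[0,0]+K[:2,2]
def tri(L):
    A=np.zeros((3,3));b=np.zeros(3)
    for o,d in L:
        M=np.eye(3)-np.outer(d,d);A+=M;b+=M@o
    P=np.linalg.solve(A,b); return P,[np.linalg.norm((np.eye(3)-np.outer(d,d))@(P-o)) for o,d in L]
def lm(q,n,near=None):
    r=viewer.landmark_of(q,n)
    return [(d["p"],np.array(d["position"])) for d in r]
E
python3 - <<'E'
from h import *
S=snap("scene");T=snap("top")
for q in ("tester","dial_axis","dial_grip","trough","contact","test_button_top","cell_red","cell_yellow","cell_blue"):
    a=lm(q,"scene");b=lm(q,"top")
    for pa,xa in a[:2]:
        for pb,xb in b[:2]:
            P,e=tri([ray(S,xa),ray(T,xb)]); print(q,round(pa,2),round(pb,2),P.round(3),np.round(e,3))
print(readout.sense()["time"])
E
```

```text
tester 0.71 0.69 [ 0.537  0.086 -0.003] [0.001 0.001]
tester 0.34 0.69 [ 0.43  -0.132  0.008] [0.241 0.241]
dial_axis 0.59 0.88 [0.551 0.193 0.052] [0.006 0.006]
dial_axis 0.42 0.88 [ 0.448 -0.094  0.089] [0.294 0.294]
dial_grip 0.85 0.9 [0.6   0.185 0.083] [0.001 0.001]
dial_grip 0.85 0.6 [0.619 0.07  0.167] [0.025 0.025]
trough 0.63 0.69 [0.541 0.078 0.044] [0.005 0.005]
contact 0.64 0.74 [0.625 0.063 0.059] [0.002 0.002]
test_button_top 0.44 0.57 [0.48  0.202 0.065] [0.002 0.002]
test_button_top 0.44 0.18 [0.55  0.144 0.147] [0.038 0.038]
cell_red 0.91 0.97 [ 0.425 -0.238  0.008] [0.001 0.001]
cell_red 0.91 0.78 [ 0.449 -0.05  -0.085] [0.153 0.153]
cell_red 0.51 0.97 [ 0.513 -0.133  0.241] [0.11 0.11]
cell_red 0.51 0.78 [0.525 0.07  0.071] [0.007 0.007]
cell_yellow 0.74 0.9 [ 0.559 -0.198  0.021] [0.006 0.006]
cell_yellow 0.74 0.63 [ 0.515 -0.034 -0.17 ] [0.051 0.051]
cell_yellow 0.65 0.9 [ 0.554 -0.14   0.207] [0.038 0.038]
cell_yellow 0.65 0.63 [0.517 0.004 0.075] [0.002 0.002]
cell_blue 0.82 0.68 [ 0.492 -0.042  0.061] [0.004 0.004]
2.5
```

Run:
```python
from h import *
ty=-0.17
for s in (1,-1):
    for dz in (0,0.6,1.257):
        q=robot.ik([0.55,0.19,0.09],down(ty+s*np.pi/2+dz)); print(s,dz,None if q is None else np.round(q,2))
for s in (1,-1):
    q=robot.ik([0.5,0.1,0.09],down(ty+(0 if s==1 else np.pi))); print('push',s,None if q is None else np.round(q,2))
robot.move_to([0.53,0.16,0.26],down(ty+np.pi/2))
s=snap("wrist","w1")
for q in ("tester","dial_axis","dial_grip","trough","contact","test_button_top","cell_red","cell_yellow","cell_blue"):
    print(q,[(round(p,2),x.round(1)) for p,x in lm(q,"wrist")][:3])
print(readout.sense()["time"])
import pickle;pickle.dump(s,open("w1.pkl","wb"))
```

```text
1 0 [ 0.31  0.58  1.81 -0.    0.75 -1.09]
1 0.6 [ 0.31  0.58  1.81 -0.    0.75 -1.69]
1 1.257 [ 0.31  0.58  1.81 -0.    0.75 -2.35]
-1 0 [ 0.31  0.58  1.81 -0.    0.75  2.05]
-1 0.6 [ 0.31  0.58  1.81 -0.    0.75  1.45]
-1 1.257 [ 0.31  0.58  1.81 -0.    0.75  0.8 ]
push 1 [ 0.17  0.5   1.97 -0.    0.67  0.34]
push -1 None
tester [(0.66, array([253.2, 217.7]))]
dial_axis [(0.93, array([351.4, 227.1]))]
dial_grip [(0.59, array([359.1, 280.2]))]
trough []
contact [(0.58, array([228.5, 318.1]))]
test_button_top [(0.67, array([352.2, 145.4]))]
cell_red [(0.86, array([217.1, 225.4])), (0.67, array([  2.1, 184.5]))]
cell_yellow [(0.86, array([ 49.2, 276.5])), (0.71, array([158.2, 225.9])), (0.41, array([101.4, 210.4]))]
cell_blue [(0.78, array([101.9, 208. ]))]
4.775<stdin>:5: UserWarning: Gimbal lock detected. Setting third angle to zero since it is not possible to uniquely determine all angles.
<stdin>:7: UserWarning: Gimbal lock detected. Setting third angle to zero since it is not possible to uniquely determine all angles.
<stdin>:8: UserWarning: Gimbal lock detected. Setting third angle to zero since it is not possible to uniquely determine all angles.
```

View pics/w1.png

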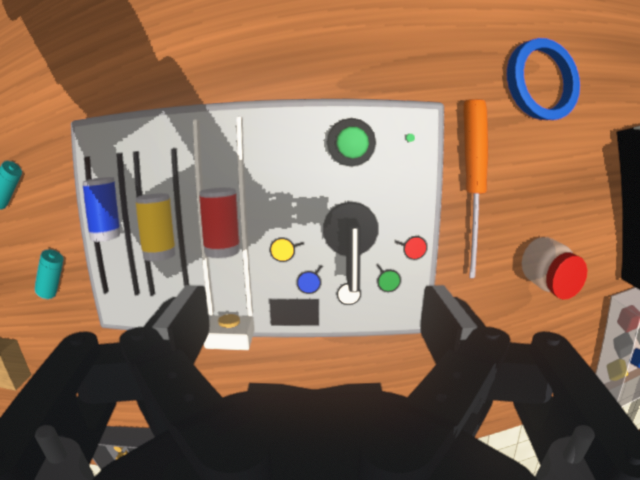

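```bash
cat > m.py <<'E'
import warnings; warnings.simplefilter("ignore")
from h import *
import pickle
ty=-0.17
robot.move_to([0.53,0.14,0.24],down(ty-np.pi/2))
V=[snap("wrist","w2")]
Q=("dial_axis","dial_grip","trough","contact","test_button_top","cell_red","cell_yellow","cell_blue")
D=[{q:lm(q,"wrist") for q in Q}]
for n in ("top","scene"):
    V.append(snap(n)); D.append({q:lm(q,n) for q in Q})
w1=pickle.load(open("w1.pkl","rb"))
L={"dial_axis":[351.4,227.1],"dial_grip":[359.1,280.2],"contact":[228.5,318.1],"test_button_top":[352.2,145.4],"cell_red":[217.1,225.4],"cell_yellow":[158.2,225.9],"cell_blue":[101.9,208]}
V.append(w1); D.append({q:[(1,np.array(L[q]))] if q in L else [] for q in Q})
G=dict(dial_axis=[.551,.193,.052],dial_grip=[.6,.185,.083],trough=[.541,.078,.05],contact=[.625,.063,.064],test_button_top=[.48,.202,.065],cell_red=[.525,.07,.068],cell_yellow=[.517,.004,.07],cell_blue=[.492,-.042,.065])
for q in Q:
    rays=[];px=[];nm=[]
    for v,d in zip(V,D):
        c=[x for p,x in d[q] if np.linalg.norm(x-proj(v,G[q]))<25]
        if c: rays.append(ray(v,c[0]));px.append(c[0].round(1).tolist());nm.append(v["n"])
    if len(rays)<2: print(q,"few");continue
    P,e=tri(rays); print(q,P.round(4),np.round(e,4),nm,px)
    iw=[i for i,n in enumerate(nm) if n=="wrist"]
    if len(iw)==2:
        P,e=tri([rays[i] for i in iw]); print("   wrist only",P.round(4),np.round(e,4))
pickle.dump(V,open("V.pkl","wb"))
print(readout.sense()["time"])
E
python3 m.py
```

```text
dial_axis [0.5556 0.191  0.0448] [0.0022 0.0054 0.0033] ['wrist', 'scene', 'wrist'] [[252.3, 189.7], [353.1, 214.6], [351.4, 227.1]]
   wrist only [0.5579 0.1922 0.0468] [0.0005 0.0005]
dial_grip [0.5943 0.1872 0.0868] [0.0031 0.0006 0.0036] ['wrist', 'scene', 'wrist'] [[244.4, 151.1], [367.8, 207.7], [359.1, 280.2]]
   wrist only [0.5939 0.1871 0.0896] [0.0033 0.0033]
trough [0.5354 0.07   0.0788] [0.0046 0.0046] ['top', 'scene'] [[297.0, 234.7], [327.3, 228.8]]
contact [0.6256 0.0582 0.0601] [0.001  0.0045 0.0014 0.0027] ['wrist', 'top', 'scene', 'wrist'] [[393.2, 85.8], [303.8, 200.6], [358.6, 247.7], [228.5, 318.1]]
   wrist only [0.626  0.0586 0.0646] [0.0006 0.0006]
test_button_top [0.482  0.2027 0.0793] [0.003  0.0047 0.0018] ['wrist', 'scene', 'wrist'] [[254.0, 288.1], [335.3, 195.3], [352.2, 145.4]]
   wrist only [0.4801 0.2015 0.0824] [0.0002 0.0002]
cell_red [0.5265 0.0729 0.0676] [0.0036 0.0041 0.0002 0.0039] ['wrist', 'top', 'scene', 'wrist'] [[391.0, 207.7], [298.2, 242.6], [326.6, 229.9], [217.1, 225.4]]
   wrist only [0.5282 0.0772 0.0803] [0.0016 0.0016]
cell_yellow [0.5199 0.0075 0.0678] [0.0054 0.0029 0.0066 0.0052] ['wrist', 'top', 'scene', 'wrist'] [[467.8, 196.2], [327.8, 244.6], [310.3, 242.7], [158.2, 225.9]]
   wrist only [0.5227 0.0034 0.0537] [0.0026 0.0026]
cell_blue [ 0.4907 -0.0473  0.0675] [0.0035 0.008  0.0049 0.0019] ['wrist', 'top', 'scene', 'wrist'] [[521.1, 220.7], [353.0, 261.0], [293.4, 252.8], [101.9, 208.0]]
   wrist only [ 0.4922 -0.051   0.0608] [0.0009 0.0009]
8.75
```

```bash
sleep 5
```

```text
(no output)
```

View pics/w2.png

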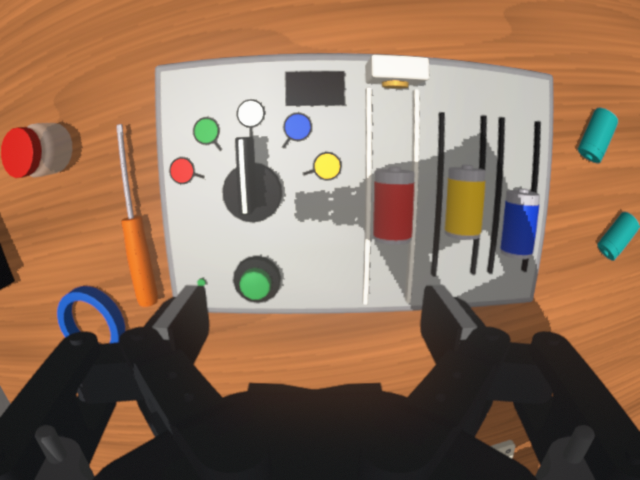

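```bash
cat > fit.py <<'E'
from h import *
import pickle
from scipy.optimize import least_squares
V=pickle.load(open("V.pkl","rb")); w2,w1=V[0],V[3]
def blob(s,p,col,r=17):
    x,y=p; im=s["img"][y-r:y+r+1,x-r:x+r+1]; hsv=cv2.cvtColor(im,cv2.COLOR_BGR2HSV).astype(int)
    H,S,Vv=hsv[...,0],hsv[...,1],hsv[...,2]
    h={"red":0,"green":63,"blue":112,"yellow":27}[col]; dh=np.minimum(abs(H-h),180-abs(H-h))
    m=((dh<14)&(S>120)&(Vv>60)).astype(np.uint8)
    n,lab,st,c=cv2.connectedComponentsWithStats(m); k=1+np.argmax(st[1:,4]); return c[k]+[x-r,y-r],st[k,4]
O=[]
for s,d in ((w2,dict(red=(182,171),green=(206,131),blue=(297,127),yellow=(327,166))),(w1,dict(red=(415,248),green=(389,280),blue=(308,282),yellow=(282,249)))):
    for c,p in d.items():
        b,a=blob(s,p,c); O.append((s,c,b)); print(c,b.round(1),a)
A=dict(red=1.257,green=.628,blue=-.628,yellow=-1.257)
def f(x):
    out=[]
    for s,c,b in O:
        t=x[3]+A[c]; out+=list(proj(s,[x[0]+.068*np.cos(t),x[1]+.068*np.sin(t),x[2]])-b)
    return out
r=least_squares(f,[.556,.191,.05,-.17]); print("axis,z,yaw",r.x.round(4),"res px",np.round(r.fun,1))
r2=least_squares(lambda x:f([x[0],x[1],.05,x[2]]),[.556,.191,-.17]); print("z fixed",r2.x.round(4),r2.cost,r.cost)
g=[(w2,blob(w2,(254,284),"green",24)),(w1,blob(w1,(352,142),"green",24))]
print("btn",[x[1][0].round(1) for x in g],tri([ray(s,b[0]) for s,b in g]))
ax=np.array([r.x[0],r.x[1]]);yaw=r.x[3];u=np.array([np.cos(yaw),np.sin(yaw)]);v=np.array([-u[1],u[0]])
# walls of trough at wall top z=.06
for s,pts in ((w2,[(369,90),(366,300),(416,92),(411,300)]),(w1,[(239,120),(249,312),(195,122),(208,312)])):
    for p in pts: P=plane(s,p,.06); print(p,P.round(4),"rel",((P[:2]-ax)@u).round(4),((P[:2]-ax)@v).round(4))
E
python3 fit.py
```

```text
red [181.3 170.3] 434
green [205.6 130.4] 381
blue [297.2 126.3] 495
yellow [326.8 165.6] 525
red [415.  247.6] 368
green [388.7 280.7] 297
blue [308.4 282.1] 352
yellow [281.9 249.5] 409
axis,z,yaw [ 0.557   0.1909  0.0511 -0.1567] res px [-0.  -0.   0.  -0.   0.   0.   0.  -0.   0.  -0.   0.1 -0.1 -0.   0.1
 -0.  -0. ]
z fixed [ 0.5571  0.191  -0.1567] 0.3483618081372112 0.013088814525339573
btn [array([254.1, 285. ]), array([352.5, 141.8])] (array([0.4777643 , 0.20368868, 0.06952194]), [np.float64(7.991197433265042e-05), np.float64(7.991197433260201e-05)])
(369, 90) [0.6256 0.079  0.06  ] rel 0.0852 -0.0998
(366, 300) [0.442  0.1077 0.06  ] rel -0.1006 -0.1001
(416, 92) [0.6192 0.0393 0.06  ] rel 0.0851 -0.14
(411, 300) [0.4335 0.0655 0.06  ] rel -0.1023 -0.1431
(239, 120) [0.4411 0.1092 0.06  ] rel -0.1017 -0.0987
(249, 312) [0.6241 0.0792 0.06  ] rel 0.0838 -0.0998
(195, 122) [0.4339 0.0687 0.06  ] rel -0.1025 -0.1399
(208, 312) [0.6185 0.0365 0.06  ] rel 0.0849 -0.1429
```

```bash
cat >> h.py <<'E'
import warnings; warnings.simplefilter("ignore")
AX=np.array([.557,.191]);YAW=-.1567
U=np.array([np.cos(YAW),np.sin(YAW)]);W=np.array([-U[1],U[0]])
def pt(x,y,z): return np.r_[AX+x*U+y*W,z]
def st(t=""):
    s=readout.sense(); print(t,"t",round(s["time"],2),"pos",s["tool_pos"].round(4),"F",s["contact_force"].round(1),"M",s["ft_torque"].round(2),"g",round(s["grip_width"],3),flush=True); return s
E
cat > turn.py <<'E'
from h import *
def gp(a,z): 
    return np.r_[AX+.014*np.array([np.cos(YAW+a),np.sin(YAW+a)]),z], down(YAW-np.pi/2+a)
p,o=gp(0,.16); robot.move_to(p,o); st("above")
p,o=gp(0,.083); robot.move_straight(p,.12); st("down")
robot.gripper_close(40); st("closed")
for a in np.linspace(0,1.29,6)[1:]:
    p,o=gp(a,.083); robot.move_straight(p,.03,o); st(f"a={a:.2f}")
robot.open_gripper(); st("open")
p,o=gp(1.29,.2); robot.move_straight(p,.2); st("up")
snap("wrist","w3"); snap("top","t3")
E
python3 turn.py
```

```text
above t 9.24 pos [0.5702 0.1886 0.1596] F [ 0.7  0.2 -0.2] M [-0.03 -0.   -0.01] g 1.003
down t 10.03 pos [0.5714 0.1888 0.0839] F [-0.  -0.7  0.3] M [ 0.01  0.03 -0.05] g 1.002
closed t 10.71 pos [0.5708 0.1881 0.0833] F [-1.2 -4.9  3.7] M [-0.71  0.13  0.09] g 0.109
a=0.26 t 11.12 pos [0.5709 0.1919 0.0832] F [-0.7 -5.4  5.1] M [-0.77  0.27  0.  ] g 0.11
a=0.52 t 11.53 pos [0.5699 0.1956 0.0832] F [-2.7 -3.1  4.7] M [-0.58  0.31  0.1 ] g 0.108
a=0.77 t 11.93 pos [0.5682 0.199  0.0832] F [-1.6 -2.8  5.8] M [-0.43  0.41 -0.09] g 0.11
a=1.03 t 12.34 pos [0.5655 0.2018 0.0832] F [-2.6 -1.4  5. ] M [-0.24  0.5   0.03] g 0.111
a=1.29 t 12.75 pos [0.5623 0.2038 0.0832] F [-3.3 -1.5  5.3] M [-0.19  0.59 -0.06] g 0.107
open t 13.47 pos [0.563  0.2037 0.083 ] F [ 0.6  0.8 -0.1] M [-0.02  0.02 -0.02] g 1.001
up t 14.21 pos [0.5622 0.2035 0.1992] F [-1.1  0.2 -1.2] M [ 0.06  0.01 -0.03] g 1.002
```

```bash
sleep 3
```

```text
(no output)
```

View pics/w3.png

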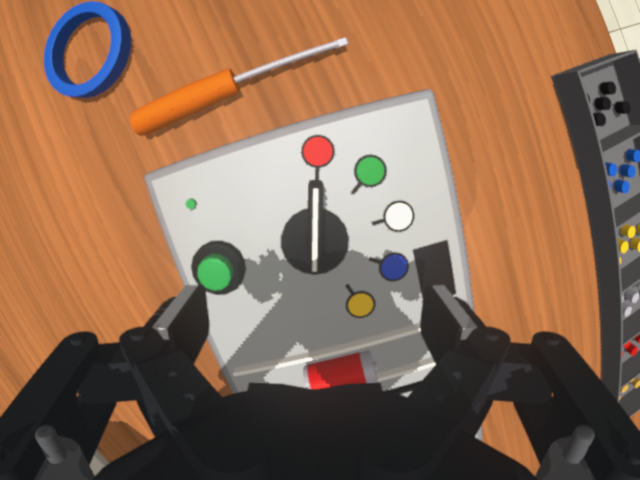

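```bash
cat > push.py <<'E'
from h import *
robot.gripper_close(40); st("shut")
o=down(YAW); Y=-.12
robot.move_to(pt(-.078,Y,.16),o); st("above")
robot.move_straight(pt(-.078,Y,.078),.12); s=st("down"); f0=s["contact_force"][:2]@U
snap("wrist","w4"); snap("top","t4"); snap("scene","s4")
robot.move_straight(pt(.002,Y,.078),.05); st("near")
x=.002
while x<.022:
    x+=.001; robot.move_straight(pt(x,Y,.078),.02); s=readout.sense(); f=s["contact_force"][:2]@U-f0
    xr=(s["tool_pos"][:2]-AX)@U
    print(round(x,3),round(xr,4),"f",round(f,1))
    if f<-8: break
st("pushed"); snap("scene","s5"); snap("wrist","w5"); snap("top","t5")
E
python3 push.py
```

```text
shut t 15.07 pos [0.563  0.2037 0.2001] F [ 0.4 -0.5 -0.5] M [ 0.02 -0.01  0.03] g -0.002
above t 15.77 pos [0.4624 0.0848 0.1606] F [0.8 1.1 0.4] M [ 0.02 -0.07 -0.04] g 0.002
down t 16.6 pos [0.4618 0.0849 0.0783] F [1.  0.2 0.9] M [-0.01 -0.04 -0.01] g 0.002
near t 18.5 pos [0.5402 0.0722 0.078 ] F [0.1 0.6 0. ] M [-0.03  0.03  0.03] g -0.001
0.003 0.0029 f -2.0
0.004 0.0041 f -1.1
0.005 0.0051 f -1.7
0.006 0.0061 f -2.0
0.007 0.0071 f -1.1
0.008 0.0081 f -0.7
0.009 0.0091 f -2.0
0.01 0.0101 f -1.2
0.011 0.0111 f -1.4
0.012 0.0113 f -4.5
0.013 0.0115 f -9.0
pushed t 21.25 pos [0.5496 0.0706 0.0779] F [-8.   1.2  7.3] M [0.27 1.09 0.02] g 0.001
```

```bash
sleep 2; python3 -c "
import cv2,numpy as np
a=cv2.resize(cv2.imread('pics/s5.png')[150:320,230:430],None,fx=2,fy=2);b=cv2.resize(cv2.imread('pics/t5.png')[170:310,190:390],None,fx=2,fy=2)
b=cv2.copyMakeBorder(b,0,60,0,0,0);cv2.imwrite('pics/c5.png',np.hstack([a,b]))"
```

```text
(no output)
```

View pics/c5.png

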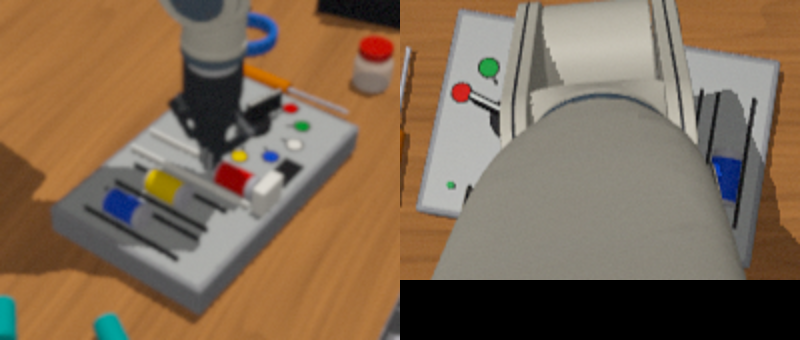

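View pics/w5.png

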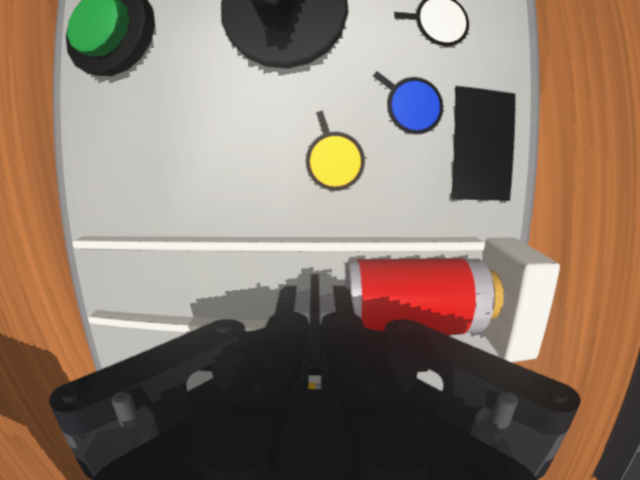

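```bash
cat > btn.py <<'E'
from h import *
Y=-.12; o=down(YAW)
robot.move_straight(pt(-.02,Y,.078),.08); robot.move_straight(pt(-.02,Y,.2),.2); st("up")
v=snap("wrist","w6"); t=snap("top","t6"); snap("scene","s6")
b=np.array([.4778,.2037])
robot.move_to(np.r_[b,.105],o); s=st("above btn"); f0=s["contact_force"][2]
z=.088; robot.move_straight(np.r_[b,z],.06); st("near")
while z>.071:
    z-=.001; robot.move_straight(np.r_[b,z],.02); s=readout.sense(); f=s["contact_force"][2]-f0
    print(round(z,4),round(s["tool_pos"][2],4),round(f,1))
    if f>16: break
robot.wait(.2); st("pressed")
robot.move_straight(np.r_[b,.12],.1); robot.move_straight(np.r_[b-[.03,-.05],.25],.25); st("clear")
snap("wrist","w7"); snap("top","t7"); snap("scene","s7")
E
python3 btn.py
```

```text
up t 22.72 pos [0.5181 0.0754 0.1993] F [-0.9 -0.8 -0.3] M [-0.01 -0.02  0.01] g -0.002
above btn t 23.57 pos [0.4782 0.2035 0.1051] F [0.2 0.6 0.6] M [ 0.01 -0.03  0.02] g -0.001
near t 24.0 pos [0.4778 0.2031 0.0878] F [ 0.4 -0.1  0.5] M [-0.06  0.06  0.  ] g -0.0
0.087 0.0872 1.7
0.086 0.0861 -0.3
0.085 0.0851 2.3
0.084 0.0841 2.2
0.083 0.0831 3.2
0.082 0.082 4.1
0.081 0.081 3.6
0.08 0.0801 4.1
0.079 0.0799 14.6
0.078 0.0797 25.3
pressed t 26.7 pos [0.4781 0.2038 0.0797] F [-4.4 -0.8 25.2] M [-0.21  0.83  0.02] g -0.004
clear t 27.98 pos [0.4471 0.2532 0.2487] F [ 0.3 -0.7 -0.6] M [ 0.    0.05 -0.04] g 0.002
```

```bash
sleep 2; python3 -c "
import cv2,numpy as np
a=cv2.resize(cv2.imread('pics/s7.png')[150:320,230:430],None,fx=2,fy=2);b=cv2.resize(cv2.imread('pics/t7.png')[170:310,190:390],None,fx=2,fy=2)
b=cv2.copyMakeBorder(b,0,60,0,0,0);cv2.imwrite('pics/c7.png',np.hstack([a,b]))"
```

```text
(no output)
```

View pics/c7.png

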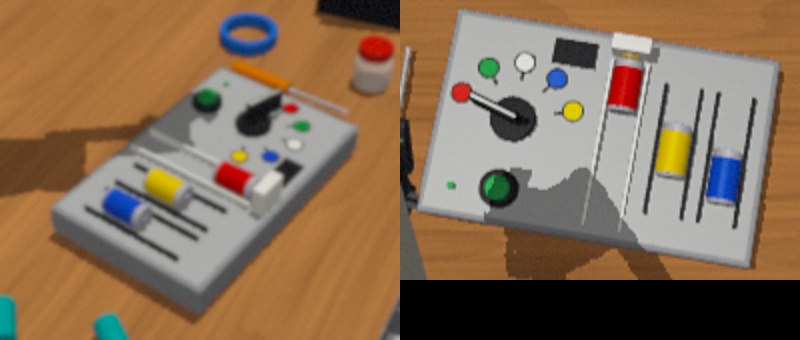

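View pics/w7.png

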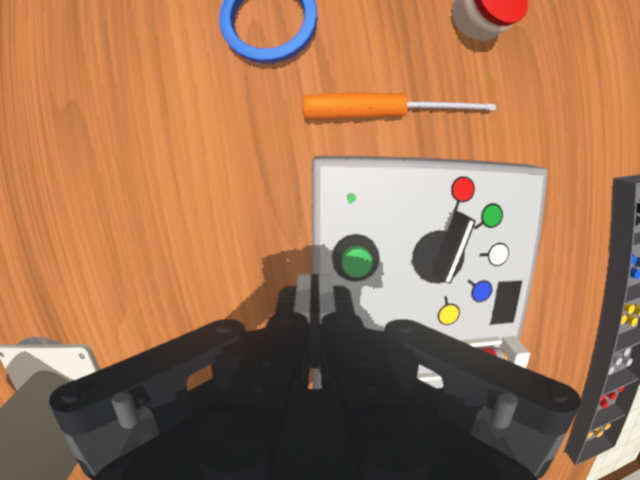

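View pics/w6.png

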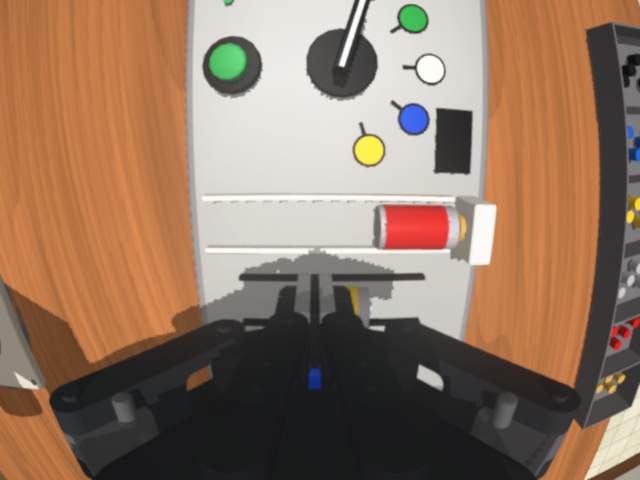

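```bash
cat > ring.py <<'E'
from h import *
import pickle
V=pickle.load(open("V.pkl","rb")); w2,w1=V[0],V[3]
def ell(s,p,kind):
    x,y=p;r=36; im=s["img"][y-r:y+r+1,x-r:x+r+1]; hsv=cv2.cvtColor(im,cv2.COLOR_BGR2HSV).astype(int)
    g=(abs(hsv[...,0]-63)<15)&(hsv[...,1]>110)
    m=g if kind=="g" else g|(hsv[...,2]<75)
    m=m.astype(np.uint8); n,lab,st,c=cv2.connectedComponentsWithStats(m,connectivity=4); k=lab[r,r]
    cs,_=cv2.findContours((lab==k).astype(np.uint8),cv2.RETR_EXTERNAL,cv2.CHAIN_APPROX_NONE)
    h=cv2.convexHull(max(cs,key=len)); (cx,cy),(a,b),_=cv2.fitEllipse(h); return np.array([cx+x-r,cy+y-r]),(a,b)
for k in "gr":
    A=ell(w2,(256,282),k);B=ell(w1,(352,142),k); print(k,A,B)
    P,e=tri([ray(w2,A[0]),ray(w1,B[0])]); print(P.round(4),np.round(e,4))
    for s,E in ((w2,A),(w1,B)):
        d=np.linalg.norm(P-s["C"][:3,3]); print(" diam mm",np.mean(E[1])/s["K"][0,0]*d*1000)
E
python3 ring.py; python3 -c "
import cv2
a=cv2.imread('pics/w2.png')[240:320,210:310];cv2.imwrite('pics/btn.png',cv2.resize(a,None,fx=6,fy=6,interpolation=cv2.INTER_CUBIC))"
```

```text
g (array([254.21502686, 284.8885498 ]), (27.29073715209961, 30.15285873413086)) (array([352.42432404, 141.98568726]), (30.62858009338379, 31.010927200317383))
[0.4779 0.2036 0.0696] [0. 0.]
 diam mm 25.480483948803553
 diam mm 26.613924864913095
r (array([254.21502686, 284.8885498 ]), (27.29073715209961, 30.15285873413086)) (array([352.42432404, 141.98568726]), (30.62858009338379, 31.010927200317383))
[0.4779 0.2036 0.0696] [0. 0.]
 diam mm 25.480483948803553
 diam mm 26.613924864913095
```

View pics/btn.png

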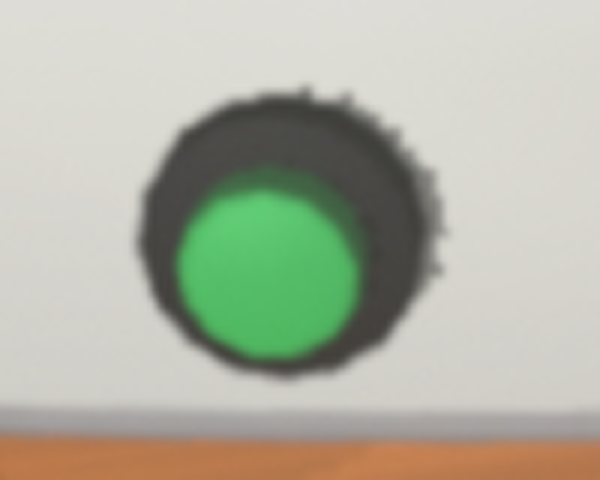

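Run:
```python
from h import *
import pickle
V=pickle.load(open("V.pkl","rb")); w2,w1=V[0],V[3]
for z in (.05,.055,.06,.065,.07,.075):
    print(z,proj(w2,[.4779,.2036,z]).round(1),proj(w1,[.4779,.2036,z]).round(1), 'r14',np.linalg.norm(proj(w2,[.4919,.2036,z])-proj(w2,[.4639,.2036,z])).round(1))
a=w1["img"][100:180,305:405];cv2.imwrite('pics/btn1.png',cv2.resize(a,None,fx=6,fy=6,interpolation=cv2.INTER_CUBIC))
```

```text
0.05 [257.4 276.7] [350.3 141.5] r14 28.3
0.055 [256.6 278.7] [350.9 141.6] r14 28.7
0.06 [255.8 280.7] [351.4 141.8] r14 29.0
0.065 [255.  282.9] [352.  141.9] r14 29.3
0.07 [254.1 285.1] [352.6 142. ] r14 29.7
0.075 [253.3 287.3] [353.2 142.1] r14 30.1
```

View pics/btn1.png

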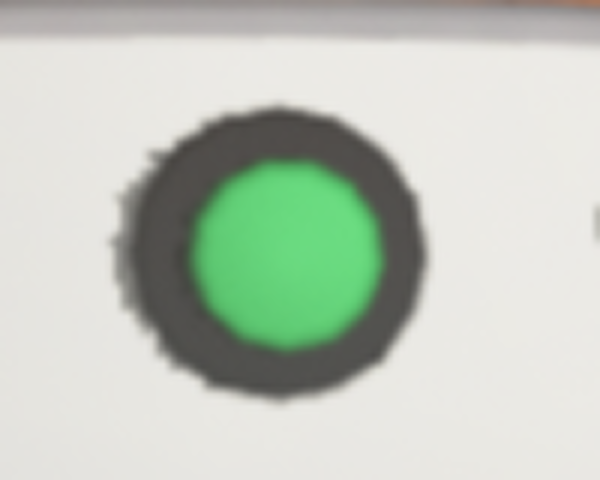

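```bash
cat > btn2.py <<'E'
from h import *
o=down(YAW); b=np.array([.4778,.2037])
def F(n=6):
    L=[]
    for _ in range(n):
        robot.wait(.03); s=readout.sense(); L.append([s["contact_force"][2],s["tool_pos"][2]])
    return np.mean(L,0)
robot.move_to(np.r_[b,.105],o); robot.move_straight(np.r_[b,.09],.05); f0=F(12)[0]
for z in (.088,.087,.0865,.086,.0855,.085,.0845,.084,.083,.082,.081,.0805,.080,.0795,.079,.078):
    robot.move_straight(np.r_[b,z],.03); f=F(); print(z,round(f[1],4),round(f[0]-f0,1))
    if f[0]-f0>22: break
st("pressed")
robot.move_straight(np.r_[b,.12],.1); robot.move_straight(np.r_[b-[.03,-.05],.25],.25); robot.wait(.3); st("clear")
w=snap("wrist","w8"); t=snap("top","t8"); s=snap("scene","s8")
for n,v in (("top",t),("scene",s)):
    for q in ("cell_red","contact","dial_grip"): print(n,q,[(round(p,2),plane(v,x,.0675 if q!="dial_grip" else .093).round(3)) for p,x in lm(q,n)][:3])
E
python3 btn2.py
```

```text
0.088 0.0879 0.1
0.087 0.087 -0.1
0.0865 0.0865 -0.3
0.086 0.0861 1.1
0.0855 0.0855 1.5
0.085 0.085 1.8
0.0845 0.0845 2.0
0.084 0.084 2.3
0.083 0.083 3.0
0.082 0.082 3.4
0.081 0.081 4.5
0.0805 0.0805 4.4
0.08 0.0801 5.5
0.0795 0.08 10.5
0.079 0.0799 15.6
0.078 0.0797 25.9
pressed t 36.86 pos [0.478  0.2037 0.0797] F [-5.2 -1.6 25.8] M [-0.32  0.8  -0.03] g 0.001
clear t 38.44 pos [0.4475 0.2531 0.2488] F [ 0.1 -0.2 -0.1] M [ 0.   -0.01  0.03] g -0.001
top cell_red [(0.96, array([0.593, 0.061, 0.068])), (0.74, array([ 0.427, -0.224,  0.068]))]
top contact [(0.7, array([0.624, 0.058, 0.068]))]
top dial_grip [(0.59, array([0.567, 0.22 , 0.093]))]
scene cell_red [(0.94, array([ 0.462, -0.267,  0.068])), (0.71, array([0.602, 0.063, 0.067]))]
scene contact [(0.9, array([0.636, 0.051, 0.068])), (0.7, array([ 0.398, -0.392,  0.068])), (0.33, array([0.543, 0.068, 0.068]))]
scene dial_grip [(0.76, array([0.577, 0.209, 0.093])), (0.35, array([0.492, 0.329, 0.093]))]
```

```bash
sleep 2; python3 -c "
import cv2,numpy as np
b=cv2.resize(cv2.imread('pics/t8.png')[170:310,190:390],None,fx=4,fy=4);cv2.imwrite('pics/c8.png',b)"
```

```text
(no output)
```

View pics/c8.png

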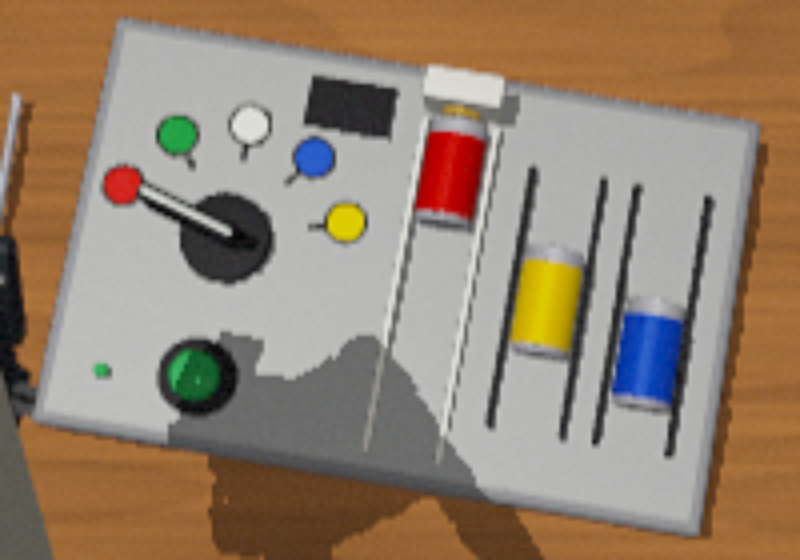

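```bash
python3 -c "
from plant import ticket; print(ticket.sign_off())"
```

```text
the job is handed in; nothing more can be done
None
```

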